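# Count along the tin rack, then push the tin into bay three

## Task

Push the pointer along the rail of the tin rack with a fingertip, from its parked end on the left, counting bays as you go, and leave it at the middle of the third bay from the left, without running it on into the fourth. Then push the tin that stands alone on the counter in front of the rack into that third bay until it is fully home against the back. The tin stays upright and on the counter all the way (push it, do not pick it up), and everything else stays where it stands.

Things in the scene. Friction and masses are not known exactly. Their poses are not given: they have to be found in the camera images.
- tin_rack: pale wooden rack fixed to the counter (sizes in mm): 324 wide (y), 66 deep (x), open front to -x of its frame. Origin on the counter, mid-width, mid-depth of the bays; z up, +y left as seen from the front. Five dividers, 8 thick, 45 high, make four bays 70 wide, no floor, from the mouth at x = -27 to the back face at x = +27. Bay centres, left to right: y = +117, +39, -39 (the third), -117. Back board 66 high
- rail_mid (a point): middle of the steel rail over the back board, 8 mm thick, 80 mm above the counter, at rack x = +33 mm, y = 0. It runs along the rack's y between two end brackets (y = +156 and -156 mm, 10 mm wide, tops at 90 mm)
- pointer (a joint): position of the pointer along the rail (m): 0 with its middle at rack y = +130 mm (left end), growing to the right, so rack y = 0.130 - value and the middle of the third bay is 0.169; the fourth bay begins at 0.204; stop at 0.260; starts between 0 and 0.03. Slides stiffly (1 to 2 N) and stays where it is left
- pointer_tab (a point): middle of the top of the pointer, a dark steel slide on the rail: a saddle 22 mm wide along the rail, 16 mm deep, up to 87 mm above the counter, and on it an upright tab 16 mm wide along the rail, 12 mm deep, up to 115 mm, where this point lies. Push the side of the tab with a fingertip
- lone_tin: the tin to push: printed round tin, 58 mm across and 72 mm high, 0.12 to 0.26 kg, loose on the counter in front of the rack. Origin at the centre of its underside, z up. Fully home in a bay its centre is at about rack x = -2 mm and it stands out of the mouth by about 4 mm
- stock_tin: another tin just like it, loose, already standing in the first or the fourth bay; leave alone. Origin at the centre of its underside
- timer: square kitchen timer, 62 x 62 x 18 mm, loose, lying face up in the first or the fourth bay, sticking 10 mm out of the mouth; leave alone. Origin at the centre of its underside
- cream_jug: small steel creamer, 58 x 82 x 64 mm high, loose, on the counter near the right, leave alone. Origin at the centre of its underside
- cup: cup with a handle, 92 x 120 x 60 mm high, loose, on the counter to the left, leave alone. Origin at the centre of its underside
There are look-alikes about, which are no part of the job. What is shaped like the lone_tin but red or turquoise is not meant.

How it is judged:
By the outcome, as a careful person would: the job done as asked, in the order asked, and still so for the second after the job is handed in, with the robot touching nothing.
It also fails if it takes over 67 s, if anything falls off the work surface, if the arm or the gripper's body presses on something with over 40 N, if the wrist force passes 120 N, or if a joint passes its speed limit or range.

## Robot

A 7-joint arm with a two-finger parallel gripper is mounted at the origin on a cart in front of the work surface, level with it; the furniture and walls round the work are solid. World frame = base frame: x ahead of the robot, y to its left, z up, the work surface at z = 0. Lengths are in m, angles in rad, forces in N, time in s.
With the tool pointing down it reaches from about 0.4 to 0.85 m from the base axis. Payload 10.4 kg.
Tool frame: the origin (TCP) lies midway between the tips of the shut fingers; the grasp point (between the pads) lies 19 mm behind it (manip.hold_point_z is the distance from the TCP to the grasp point, in m); z points along the fingers, y is the line along which they close (so a half turn about z gives the same grasp; the last joint's range is limited). The gripper opens to 85 mm and grips with 20 to 120 N. Pads are 22 mm wide; open, the fingers measure 114 mm over their backs; the gripper's body (76 mm by 85 mm) begins 54 mm behind the grasp point. The pads swing forward as they close: fully open they stand 13 mm farther back than shut.
Start: joints at [-1.353, 0.332, -0.065, 1.46, 0.022, 1.35, -0.088], TCP at [0.149, 0.607, 0.231] pointing down, gripper open.
Joint ranges: [-2.6, 2.6], [-0.5, 2.12], [-1.47, 1.34], [0.16, 2.42], [-1.27, 4.41], [0.06, 2.06], [-2.6, 2.6]. Speed limits (rad/s): [2.22, 2.22, 2.79, 2.79, 3.14, 3.14, 3.14].

## Interface

Orientations are given as a unit quaternion [x, y, z, w].
In Python, from workcell import manip, eyes, job gives the robot as it stands.
- The arm moves only by the shell command python3 -m crank 'ROWS' [FORCE]. ROWS is JSON, a list that holds one entry, the list of rows, each a list of 7 numbers: the finger opening in cm, from 0 to 8.54, then the shift along the world's x, y, z in cm, then the turn, a rotation vector about the world's x, y, z in degrees. In form: [[[hand, x, y, z, ax, ay, az], ...]]. A call has 1 to 20 rows; each row shifts and turns the commanded pose from where the row before left it; what a row does not reach is not made up. A row lasts 1/8 s, in which the tool goes at most 62.5 mm and 10.7 degrees, less where a joint would pass 70% of its speed; a pose out of reach is approached as far as the arm can. A call with a gripper value outside its range is refused whole. The fingers move at their own pace and stop on an object; FORCE is the grip in N (left out, the last holds). Time passes only in rows, so rows that do not move let the fingers close. It gives the time, the measured TCP pose, the force, the opening and the grip force at its end, in the units of the state.
- manip.get_obs(): the state, without advancing time (a new reading comes with each control period).
- eyes.camera(name): name is "side" or "top"; returns (picture, depth): 480x640x3 uint8, red, green, blue; 480x640 float32, m along the optical axis (not along the pixel's ray), 0 where there is no reading.
- eyes.camera_params(name): a dict with "fx", "fy", "cx", "cy" (pixels), "dist" ([k1, k2, p1, p2, k3] as OpenCV has them; the pictures are not rectified), "world_from_camera" (4x4, takes a point from camera to world coordinates). Camera axes: x right, y down, z forward; pixel columns grow to the right and rows downward; lengths in m; the calibration is good to about 2 mm. A picture is of the moment at which its call begins. camera_params takes no time and is no camera call.
- job.hand_in(): hands the job in; it is judged then, once.
The state is a dict: "clock": time; "joint_pos": joint angles; "joint_velocities": joint speeds; "tau": joint torques, N m; "position": TCP position; "ee_rot": TCP orientation; "ft_force": force on the tool from outside, world axes, zero at the start; "torque": the same for the moment, N m; "grip_width": opening from 0.0 (shut) to 1.0 (fully open); "grasp_force": force on a finger pad.
Only numpy, scipy, OpenCV 4.12 (cv2) and the standard library are available. Lean on these libraries where they do the work, as an engineer would, in place of code of your own. Each camera call takes 0.05 s, during which the arm holds its last target. There are 200 camera calls.

## Working session

There is one attempt and no reset: what is moved stays moved. The work goes in short steps, Python scripts to look and compute and a shell command to move; the robot and the scene stay as the last step left them, time stands still between calls to the robot, and variables do not carry over. Pictures are saved under pics/ and viewed, at most 11 in all, crops included, and the job is handed in when it is done.

```bash
mkdir -p pics; ls; cat > h.py <<'E'
import numpy as np, cv2
from workcell import manip, eyes, job
def shot(n,f=None):
    p,d=eyes.camera(n)
    if f: cv2.imwrite('pics/'+f,p[:,:,::-1])
    np.savez('/tmp/%s.npz'%n,p=p,d=d); return p,d
def load(n):
    z=np.load('/tmp/%s.npz'%n); return z['p'],z['d']
def ray(n,u,v):
    c=eyes.camera_params(n);K=np.array([[c['fx'],0,c['cx']],[0,c['fy'],c['cy']],[0,0,1]])
    q=cv2.undistortPoints(np.array([[[u,v]]],float),K,np.array(c['dist']))[0,0]
    T=np.array(c['world_from_camera']);return T[:3,3],T[:3,:3]@np.array([q[0],q[1],1])
def onz(n,u,v,z):
    o,r=ray(n,u,v);return o+r*(z-o[2])/r[2]
def dep(n,d,u,v):
    o,r=ray(n,u,v);return o+r*d[int(v),int(u)]
E
python3 - <<'E'
from h import *
for n in('top','side'):
    shot(n,n+'0.png'); print(n,np.round(eyes.camera_params(n)['world_from_camera'],2).tolist())
o=manip.get_obs();print(o['clock'],o['position'],o['ee_rot'],o['grip_width'])
E
```

```text
pics
top [[-0.01, -1.0, 0.07, 0.51], [-1.0, 0.01, 0.01, 0.03], [-0.01, -0.07, -1.0, 1.43], [0.0, 0.0, 0.0, 1.0]]
side [[1.0, -0.05, 0.04, 0.55], [-0.06, -0.64, 0.77, -1.07], [-0.02, -0.77, -0.64, 1.03], [0.0, 0.0, 0.0, 1.0]]
0.1 [0.14897886 0.60664611 0.2306027 ] [ 1.20094806e-01  9.92762230e-01 -6.24422670e-04 -3.80544147e-05] 1.000666914636796
```

View pics/top0.png

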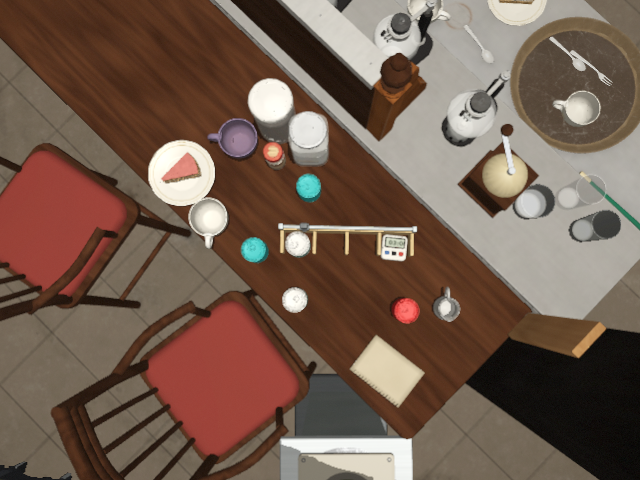

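View pics/side0.png

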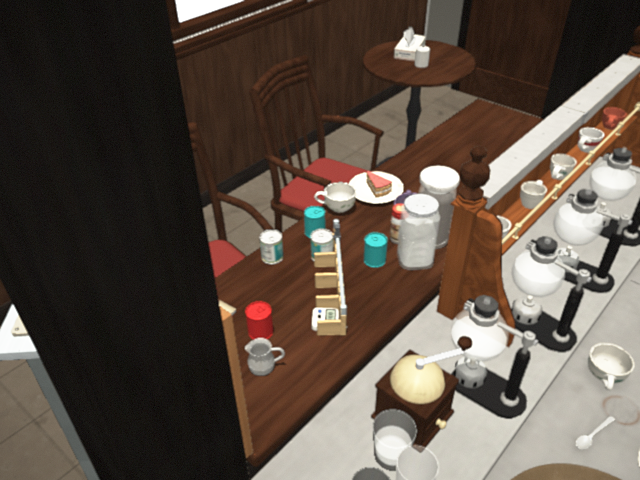

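The top picture shows the rack with its rail from (279,227) to (416,230). A white printed tin stands in bay 1 at (298,243), the timer is in bay 4 at (395,247), and the pointer is near (304,228). The tin-shaped things are white at (294,300), white at (298,243) in the rack (stock), turquoise at (254,250) and (308,187), and red at (406,310). The white one at (294,300) stands alone in front of the rack, so it is the lone_tin. I'll confirm that in one crop.

```bash
python3 - <<'E'
from h import *
p,d=load('top')
cv2.imwrite('pics/crop.png',cv2.resize(p[205:325,265:425,::-1],None,fx=5,fy=5,interpolation=cv2.INTER_CUBIC))
print(eyes.camera_params('top')['fx'])
for u,v in[(294,300),(298,243),(304,226),(254,250),(406,310),(447,308)]: print(u,v,np.round(dep('top',d,u,v),3))
# tin contours: bright low-sat vs. wood
hsv=cv2.cvtColor(p,cv2.COLOR_RGB2HSV)
m=((hsv[...,2]>120)&(hsv[...,1]<90)).astype(np.uint8);m[:285]=0;m[315:]=0;m[:,:275]=0;m[:,315:]=0
c=max(cv2.findContours(m,0,1)[0],key=cv2.contourArea);(u,v),r=cv2.minEnclosingCircle(c);print('tin',u,v,r,onz('top',u,v,.072))
E
```

```text
580.5219292664079
294 300 [0.485 0.117 0.071]
298 243 [0.618 0.108 0.069]
304 226 [0.654 0.091 0.111]
254 250 [0.603 0.212 0.065]
406 310 [ 0.459 -0.144  0.062]
447 308 [ 0.461 -0.253  0.001]
tin 294.131591796875 299.4473571777344 12.957770347595215 [0.48619634 0.11711243 0.072     ]
```

View pics/crop.png

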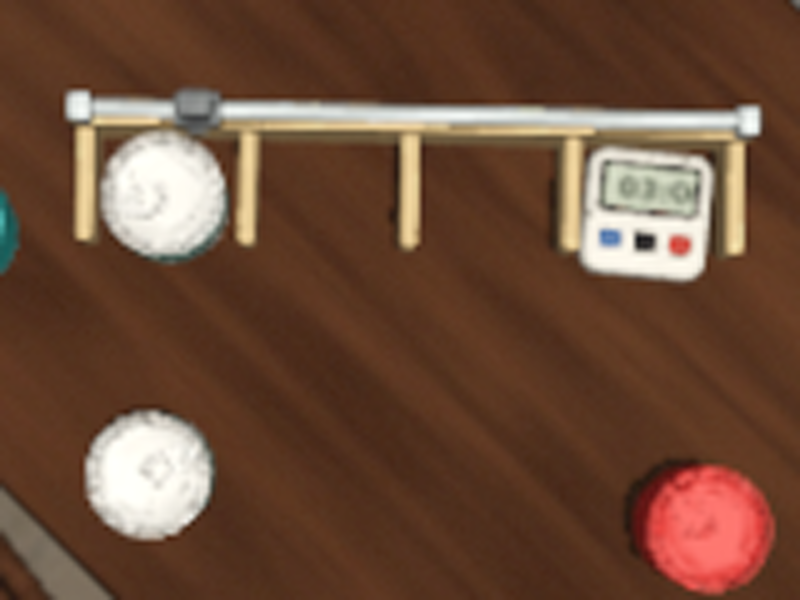

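The crop confirms it. The lone white tin is at crop (150,474), and the stock tin is in bay 1 at (165,195). Bay 3 is the empty one between the dividers at x=410 and x=571. The bracket tops are at (79,105) and (749,121), and the pointer is at (197,106).

```bash
cat >> h.py <<'E'
def rack():
    f=lambda a,b,z:onz('top',265+(a+.5)/5-.5,205+(b+.5)/5-.5,z)
    L=f(79,105,.09);R=f(749,121,.09);ey=(L-R)/np.linalg.norm((L-R)[:2]);ey[2]=0;ex=np.array([ey[1],-ey[0],0])
    mid=(L+R)/2;mid[2]=0;O=mid-.033*ex;return O,ex,ey
E
python3 - <<'E'
from h import *
f=lambda a,b,z:onz('top',265+(a+.5)/5-.5,205+(b+.5)/5-.5,z)
O,ex,ey=rack();print('len',np.linalg.norm(f(79,105,.09)-f(749,121,.09)),O,ex,ey,np.degrees(np.arctan2(ex[1],ex[0])))
R=lambda P:(np.round([(P-O)@ex,(P-O)@ey],4))
for n,a in dict(ptop=(197,102,.115),tin=(150,474,.072),stock=(165,195,.072),d1=(86,241,.045),d2=(247,244,.045),d3=(409,248,.045),d4=(570,250,.045),d5=(735,254,.045)).items():print(n,f(*a),R(f(*a)))
p,d=load('side')
cv2.imwrite('pics/crop2.png',cv2.resize(p[200:350,240:400,::-1],None,fx=4,fy=4,interpolation=cv2.INTER_CUBIC))
print('tgt pointer',O+.033*ex-.039*ey,'bay3 tin',O-.002*ex-.039*ey)
E
```

```text
len 0.311194983589419 [ 0.6196203  -0.00722929  0.        ] [ 0.99945346 -0.0330571   0.        ] [0.0330571  0.99945346 0.        ] -1.8943773397061097
ptop [0.65593706 0.09114705 0.115     ] [0.033  0.0995]
tin [0.48629752 0.11601858 0.072     ] [-0.1373  0.1188]
stock [0.61680012 0.10842047 0.072     ] [-0.0066  0.1155]
d1 [0.597104   0.14791921 0.045     ] [-0.0276  0.1543]
d2 [0.59499183 0.07082607 0.045     ] [-0.0272  0.0772]
d3 [ 0.59239761 -0.00666182  0.045     ] [-0.0272 -0.0003]
d4 [ 0.5907665  -0.08361333  0.045     ] [-0.0263 -0.0773]
d5 [ 0.58816169 -0.16240291  0.045     ] [-0.0263 -0.1561]
tgt pointer [ 0.65131304 -0.04729886  0.        ] bay3 tin [ 0.61633217 -0.04614186  0.        ]
```

View pics/crop2.png

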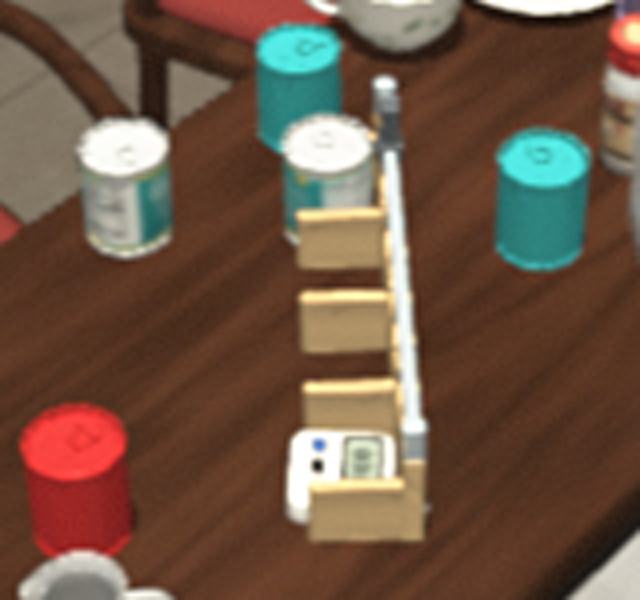

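The side crop shows the pointer tab at (387,95) near the left end, the empty bay 3, and the white lone tin at (125,185). The stock tin is in bay 1 and the timer in bay 4. Divider positions agree with the rack frame to about 1 mm. Next I move over the pointer's left side with the fingers shut.

```bash
python3 -m crank '[[[0,3.2,-2.9,0,0,0,0.75],[0,3.2,-2.9,0,0,0,0.75],[0,3.2,-2.9,0,0,0,0.75],[0,3.2,-2.9,0,0,0,0.75],[0,3.2,-2.9,0,0,0,0.75],[0,3.2,-2.9,0,0,0,0.75],[0,3.2,-2.9,0,0,0,0.75],[0,3.2,-2.9,0,0,0,0.75],[0,3.2,-2.9,0,0,0,0.75],[0,3.2,-2.9,0,0,0,0.75],[0,3.2,-2.9,0,0,0,0.75],[0,3.2,-2.9,0,0,0,0.75],[0,3.2,-2.9,0,0,0,0.75],[0,3.2,-2.9,0,0,0,0.75],[0,3.2,-2.9,0,0,0,0.75],[0,2.8,-2.9,0,0,0,0.75],[0,0,0,0,0,0,0],[0,0,0,0,0,0,0]]]'; cat >> h.py <<'E'
def st():
    o=manip.get_obs();O,ex,ey=rack();P=np.array(o['position'])
    x,y,z,w=o['ee_rot'];from scipy.spatial.transform import Rotation as R_
    M=R_.from_quat([x,y,z,w]).as_matrix()
    print('t',o['clock'],'rackxy mm',np.round([1e3*(P-O)@ex,1e3*(P-O)@ey,1e3*P[2]],1),'P',np.round(P,4),'F',np.round(o['ft_force'],1),'yaw_y-rack_y',round(np.degrees(np.arctan2(M[:2,1]@ex[:2],M[:2,1]@ey[:2])),1),'tool z',np.round(M[:,2],3),'w',round(o['grip_width'],3),'q',np.round(o['joint_pos'],2))
E
python3 -c "from h import *;st()"
```

```text
clock: 2.35
position: [0.6567, 0.1435, 0.2308]
ee_rot: [0.016, 1.0, 0.0, -0.001]
ft_force: [-0.3, -0.8, 0.5]
grip_width: -0.0
grasp_force: 0.0
t 2.35 rackxy mm [ 32.  151.9 230.8] P [0.6567 0.1435 0.2308] F [-0.3 -0.8  0.5] yaw_y-rack_y -0.1 tool z [-0.001  0.    -1.   ] w -0.0 q [-0.51  0.45  0.32  1.34 -0.14  1.38  1.35]
```

```bash
python3 -m crank '[[[0,0.1,0,-3.5,0,0,0],[0,0,0,-3.5,0,0,0],[0,0,0,-3.5,0,0,0],[0,0,0,-1.9,0,0,0],[0,0,0,-0.9,0,0,0],[0,0,0,0,0,0,0],[0,0,-1,0,0,0,0],[0,0,-0.5,0,0,0,0],[0,0,0,0,0,0,0]]]'; python3 - <<'E'
from h import *
st();p,d=shot('side')
cv2.imwrite('pics/c3.png',cv2.resize(p[170:320,260:420,::-1],None,fx=4,fy=4,interpolation=cv2.INTER_CUBIC))
E
```

```text
clock: 3.48
position: [0.6584, 0.1269, 0.099]
ee_rot: [0.016, 1.0, 0.0, 0.0]
ft_force: [-0.4, 0.1, 0.5]
grip_width: -0.0
grasp_force: 0.0
t 3.475 rackxy mm [ 34.3 135.3  99. ] P [0.6584 0.1269 0.099 ] F [-0.4  0.1  0.5] yaw_y-rack_y -0.0 tool z [ 0.001  0.    -1.   ] w -0.0 q [-0.48  0.53  0.3   1.49 -0.17  1.14  1.39]
```

View pics/c3.png

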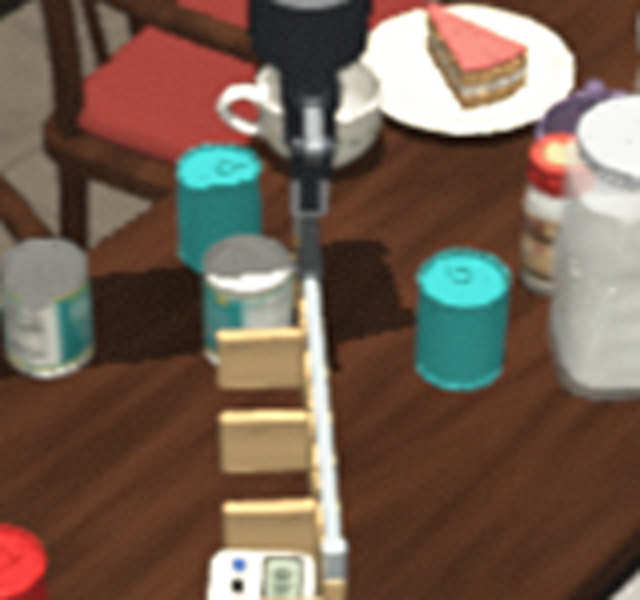

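```bash
python3 -m crank '[[[0,-0.03,-0.8,0,0,0,0],[0,-0.03,-0.8,0,0,0,0],[0,-0.03,-0.8,0,0,0,0],[0,-0.03,-0.8,0,0,0,0],[0,-0.03,-0.8,0,0,0,0],[0,-0.03,-0.8,0,0,0,0],[0,-0.03,-0.8,0,0,0,0],[0,-0.03,-0.8,0,0,0,0],[0,-0.03,-0.8,0,0,0,0],[0,-0.03,-0.8,0,0,0,0],[0,-0.03,-0.8,0,0,0,0],[0,-0.03,-0.8,0,0,0,0],[0,-0.03,-0.8,0,0,0,0],[0,-0.02,-0.6,0,0,0,0],[0,-0.01,-0.3,0,0,0,0],[0,0,0,0,0,0,0]]]'; python3 - <<'E'
from h import *
st();p,d=shot('side');t,_=shot('top')
a=cv2.resize(p[190:340,280:380,::-1],None,fx=4,fy=4,interpolation=cv2.INTER_CUBIC)
b=cv2.resize(t[180:280,270:370,::-1],None,fx=4,fy=4,interpolation=cv2.INTER_CUBIC)
im=np.zeros((600,800,3),np.uint8);im[:,:400]=a;im[:400,400:]=b;cv2.imwrite('pics/c4.png',im)
E
```

```text
clock: 5.52
position: [0.6536, 0.0145, 0.0983]
ee_rot: [0.016, 1.0, -0.0, -0.0]
ft_force: [-0.1, -0.9, 0.0]
grip_width: 0.0
grasp_force: 0.0
t 5.525 rackxy mm [33.3 22.8 98.3] P [0.6536 0.0145 0.0983] F [-0.1 -0.9  0. ] yaw_y-rack_y -0.1 tool z [-0.001 -0.    -1.   ] w 0.0 q [-0.34  0.5   0.33  1.55 -0.17  1.12  1.57]
```

View pics/c4.png

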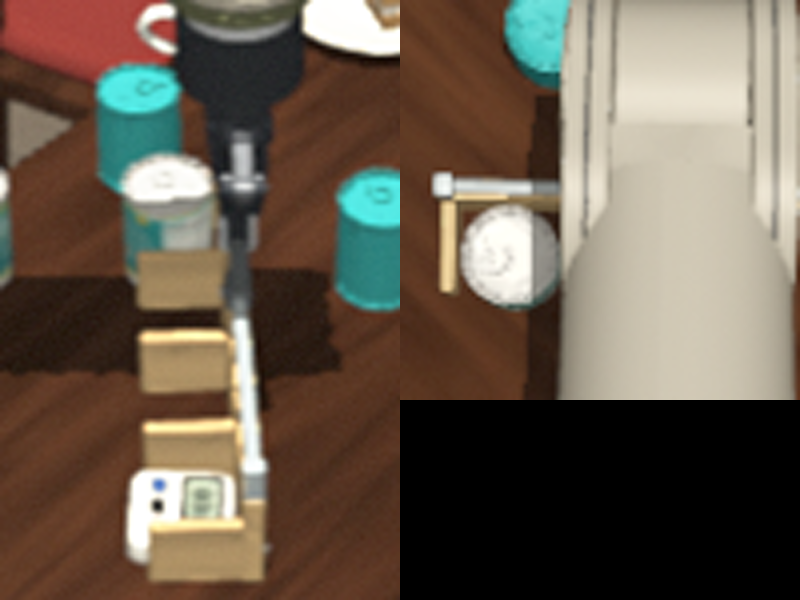

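The left half shows the pointer still moving ahead of the fingertip, with its saddle's near edge at about crop (241,318). The top view of it is hidden by the arm. I'll compute its position from the side view.

```bash
python3 - <<'E'
from h import *
O,ex,ey=rack();p,d=load('side')
for z in(.084,.087):
  P=onz('side',280+241.5/4-.5,190+318.5/4-.5,z);print((P-O)@ex,(P-O)@ey)
# bracket check
P=onz('side',280+255/4-.5,190+462/4-.5,.09);print('bracket',(P-O)@ex,(P-O)@ey)
g=p.astype(int).max(2)
for v in range(262,276):print(v,g[v,334:347])
E
```

```text
0.03312254224391164 -0.027902194094500007
0.03290718109885658 -0.031194706365191404
bracket 0.03335300220356942 -0.1523487362392417
262 [148 110  74  71  68  72  72  69  60  49  53  50  51]
263 [148 116  75  74  80  83  84  77  68  52  48  52  44]
264 [147 118  81  73  90 103 100  84  65  53  50  48  48]
265 [148 123  88  81 107 124 122  98  65  49  48  46  46]
266 [122 111  91  86 108 131 131 104  68  49  45  45  46]
267 [ 72  93 106 107 113 129 129 102  69  45  44  46  47]
268 [ 53  89 119 129 126 129 126 104  71  49  45  46  46]
269 [ 53  90 115 131 145 166 172 138  83  47  44  45  44]
270 [ 52  84 113 143 189 243 250 206 107  47  42  47  43]
271 [ 55  75 102 141 201 249 255 223 119  51  42  43  41]
272 [161 141 116 138 196 246 252 228 129  56  40  43  45]
273 [255 246 183 146 182 235 250 232 144  65  39  44  42]
274 [255 255 229 185 195 229 248 238 164  74  38  43  45]
275 [201 196 188 220 232 228 249 249 201  94  33  42  40]
```

```bash
python3 -m crank '[[[0,0.03,1,0,0,0,0],[0,0.03,1,0,0,0,0],[0,0,0,3,0,0,0],[0,-1,3,2,0,0,0],[0,-4,4,0,0,0,0],[0,-4,4,0,0,0,0],[0,-4,4,0,0,0,0],[0,-4,4,0,0,0,0],[0,-3,3,0,0,0,0],[0,0,0,0,0,0,0],[0,0,0,0,0,0,0]]]'; python3 - <<'E'
from h import *
st();t,_=shot('top')
im=cv2.resize(t[205:325,265:425,::-1],None,fx=5,fy=5,interpolation=cv2.INTER_CUBIC)
cv2.imwrite('pics/c5.png',im)
E
```

```text
clock: 7.0
position: [0.4546, 0.2551, 0.1485]
ee_rot: [0.015, 1.0, 0.0, 0.0]
ft_force: [0.9, -0.7, -0.6]
grip_width: -0.005
grasp_force: 0.0
t 7.0 rackxy mm [-173.6  256.7  148.5] P [0.4546 0.2551 0.1485] F [ 0.9 -0.7 -0.6] yaw_y-rack_y -0.1 tool z [ 0.  0. -1.] w -0.005 q [-0.78  0.17  0.2   1.85 -0.04  1.13  0.97]
```

View pics/c5.png

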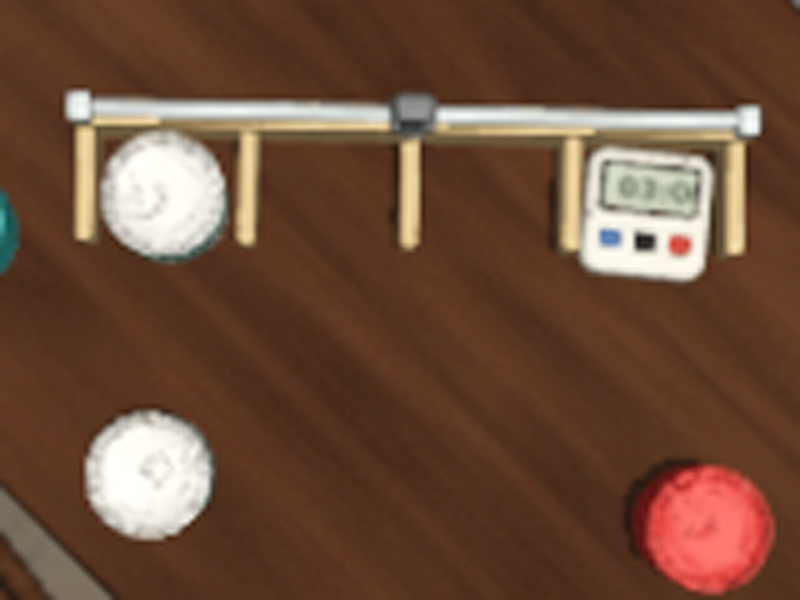

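The top crop shows the pointer at about (413,112), at the middle divider, so what I saw on the rail was only the hand's shadow. I'll compute its position.

```bash
python3 - <<'E'
from h import *
O,ex,ey=rack();f=lambda a,b,z:onz('top',265+(a+.5)/5-.5,205+(b+.5)/5-.5,z)
for a in((413,107,.115),(391,112,.087),(436,112,.087)):
  P=f(*a);print((P-O)@ey)
E
```

```text
0.000997279100269444
0.010485068919758391
-0.010450297906790711
```

```bash
python3 -m crank '[[[0,3.5,-4,0,0,0,0],[0,4,-4,0,0,0,0],[0,4,-4,0,0,0,0],[0,4,-4,0,0,0,0],[0,3,-3,0,0,0,0],[0,1.4,-2.3,0,0,0,0],[0,0,-1,0,0,0,0],[0,0,0,-2,0,0,0],[0,0,0,-3,0,0,0],[0,0,0,0,0,0,0],[0,-0.03,-0.8,0,0,0,0],[0,-0.03,-0.8,0,0,0,0],[0,-0.02,-0.6,0,0,0,0],[0,0,0,0,0,0,0]]]'; python3 -c "from h import *;st()"
```

```text
clock: 8.8
position: [0.6529, 0.0091, 0.0989]
ee_rot: [0.016, 1.0, -0.0, 0.0]
ft_force: [-0.3, -0.6, 0.3]
grip_width: -0.003
grasp_force: 0.0
t 8.8 rackxy mm [32.7 17.4 98.9] P [0.6529 0.0091 0.0989] F [-0.3 -0.6  0.3] yaw_y-rack_y -0.0 tool z [ 0.001 -0.    -1.   ] w -0.003 q [-0.35  0.5   0.35  1.55 -0.19  1.12  1.59]
```

Another 33.9 mm to go.

```bash
python3 -m crank '[[[0,-0.02,-0.6,0,0,0,0],[0,-0.02,-0.6,0,0,0,0],[0,-0.02,-0.6,0,0,0,0],[0,-0.02,-0.6,0,0,0,0],[0,-0.01,-0.5,0,0,0,0],[0,-0.01,-0.3,0,0,0,0],[0,0,-0.1,0,0,0,0],[0,0,0,0,0,0,0],[0,0,0,0,0,0,0]]]'; python3 -c "from h import *;st()"
```

```text
clock: 9.93
position: [0.6514, -0.0231, 0.0982]
ee_rot: [0.016, 1.0, -0.0, -0.0]
ft_force: [-0.0, -0.6, 0.2]
grip_width: -0.001
grasp_force: 0.0
t 9.925 rackxy mm [ 32.3 -14.8  98.2] P [ 0.6514 -0.0231  0.0982] F [-0.  -0.6  0.2] yaw_y-rack_y -0.1 tool z [-0. -0. -1.] w -0.001 q [-0.31  0.5   0.36  1.55 -0.19  1.12  1.64]
```

```bash
python3 -m crank '[[[0,0,-0.17,0,0,0,0],[0,0,0,0,0,0,0],[0,0,0,0,0,0,0],[0,0.03,1,0,0,0,0],[0,0.03,1,0,0,0,0],[0,0,0,3,0,0,0],[0,-1,3,2,0,0,0],[0,-3,4,0,0,0,9],[3,-3,4,0,0,0,9],[3,-3,4,0,0,0,9],[3,-3,4,0,0,0,9],[3,-3,3.5,0,0,0,9],[3,-2,2,0,0,0,9],[3,-2,2,0,0,0,9],[3,0,0,0,0,0,9],[3,0,0,0,0,0,9],[3,0,0,0,0,0,9],[3,0,0,0,0,0,0],[3,0,0,0,0,0,0]]]'; python3 - <<'E'
from h import *
st();t,d=shot('top')
im=cv2.resize(t[205:325,265:425,::-1],None,fx=5,fy=5,interpolation=cv2.INTER_CUBIC)
cv2.imwrite('pics/c6.png',im)
for v in range(280,350,10):print(v,[round(float(dep('top',d,u,v)[2]),2) for u in range(230,310,10)])
E
```

```text
clock: 12.3
position: [0.4521, 0.2606, 0.1484]
ee_rot: [-0.695, 0.719, 0.0, 0.0]
ft_force: [0.3, 0.5, 0.3]
grip_width: 0.357
grasp_force: 0.0
t 12.3 rackxy mm [-176.3  262.1  148.4] P [0.4521 0.2606 0.1484] F [0.3 0.5 0.3] yaw_y-rack_y -89.9 tool z [ 0.  0. -1.] w 0.357 q [-0.63  0.17  0.03  1.84 -0.    1.13  2.5 ]
280 [-0.97, -0.97, 0.0, 0.0, -0.01, -0.0, 0.0, -0.0]
290 [-0.97, -0.98, -0.75, 0.0, -0.0, -0.01, 0.06, 0.07]
300 [-0.34, -0.35, -0.71, -0.95, 0.0, -0.0, 0.06, 0.07]
310 [0.3, -0.31, -0.34, -0.69, -0.97, -0.0, 0.07, 0.07]
320 [0.36, -0.31, -0.31, -0.33, -0.71, -0.98, -0.0, -0.0]
330 [0.47, -0.3, -0.31, -0.31, -0.34, -0.98, -0.97, -0.0]
340 [0.52, -0.3, -0.3, -0.3, -0.34, -0.36, -0.99, -0.98]
```

View pics/c6.png

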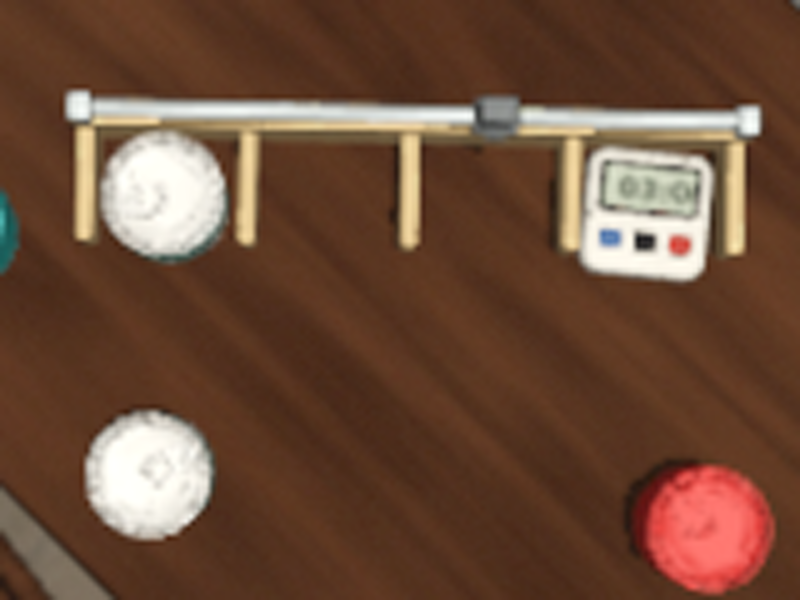

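The pointer is at crop (498,116), midway between dividers 3 (409) and 4 (570). That is about rack y = -39 mm, so it is done. Joint 7 is near its limit at this yaw, so I'll turn by -180° (the same grasp geometry) and go to the tin's left side.

```bash
python3 -m crank '[[[3,0,0,0,0,0,-9],[3,0,0,0,0,0,-9],[3,0,0,0,0,0,-9],[3,0,0,0,0,0,-9],[3,0,0,0,0,0,-9],[3,0,0,0,0,0,-9],[3,0,0,0,0,0,-9],[3,0,0,0,0,0,-9],[3,0,0,0,0,0,-9],[3,0,0,0,0,0,-9],[3,0,0,0,0,0,-9],[3,0,0,0,0,0,-9],[3,0,0,0,0,0,-9],[3,0,0,0,0,0,-9],[3,0.4,-0.8,0,0,0,-9],[3,1,-2,0,0,0,-9],[3,1,-2.4,0,0,0,-9],[3,1,-2.3,0,0,0,-9],[3,0,0,0,0,0,0],[3,0,0,0,0,0,0]]]'; python3 -m crank '[[[3,0,0,-3,0,0,0],[3,0,0,-3,0,0,0],[3,0,0,-3,0,0,0],[3,0,0,-2,0,0,0],[3,0,0,-1.4,0,0,0],[3,0,0,0,0,0,0],[3,0,0,0,0,0,0]]]'; python3 -c "from h import *;st()"
```

```text
clock: 14.85
position: [0.486, 0.186, 0.1483]
ee_rot: [0.6, 0.8, 0.0, -0.0]
ft_force: [0.0, 1.2, 0.6]
grip_width: 0.354
grasp_force: 0.0
clock: 15.72
position: [0.4867, 0.1857, 0.0251]
ee_rot: [0.6, 0.8, 0.001, 0.0]
ft_force: [0.0, 0.7, -0.2]
grip_width: 0.351
grasp_force: 0.0
t 15.725 rackxy mm [-139.3  188.4   25.1] P [0.4867 0.1857 0.0251] F [ 0.   0.7 -0.2] yaw_y-rack_y 71.9 tool z [ 0.001  0.001 -1.   ] w 0.351 q [-0.72  0.33  0.3   1.96 -0.13  0.87 -0.06]
```

```bash
python3 -m crank '[[[3,0.2,0,0,0,0,-6],[3,0,0,0,0,0,-6],[3,0,0,0,0,0,-6],[3,0,0,0,0,0,0],[3,-0.03,-0.8,0,0,0,0],[3,-0.03,-0.8,0,0,0,0],[3,-0.02,-0.6,0,0,0,0],[3,-0.02,-0.6,0,0,0,0],[3,-0.03,-0.8,0,0,0,0],[3,-0.03,-0.8,0,0,0,0],[3,-0.03,-0.8,0,0,0,0],[3,-0.03,-0.8,0,0,0,0],[3,-0.03,-0.8,0,0,0,0],[3,-0.03,-0.8,0,0,0,0],[3,-0.03,-0.8,0,0,0,0],[3,0,0,0,0,0,0]]]'; python3 - <<'E'
from h import *
st();p,_=shot('side')
cv2.imwrite('pics/c7.png',cv2.resize(p[180:360,210:400,::-1],None,fx=3,fy=3,interpolation=cv2.INTER_CUBIC))
E
```

```text
clock: 17.73
position: [0.4851, 0.1004, 0.0243]
ee_rot: [0.718, 0.696, -0.0, 0.0]
ft_force: [0.8, 0.1, 0.4]
grip_width: 0.354
grasp_force: 0.0
t 17.725 rackxy mm [-138.   103.2   24.3] P [0.4851 0.1004 0.0243] F [0.8 0.1 0.4] yaw_y-rack_y 90.0 tool z [-0. -0. -1.] w 0.354 q [-0.66  0.29  0.4   2.03 -0.15  0.85 -0.2 ]
```

View pics/c7.png

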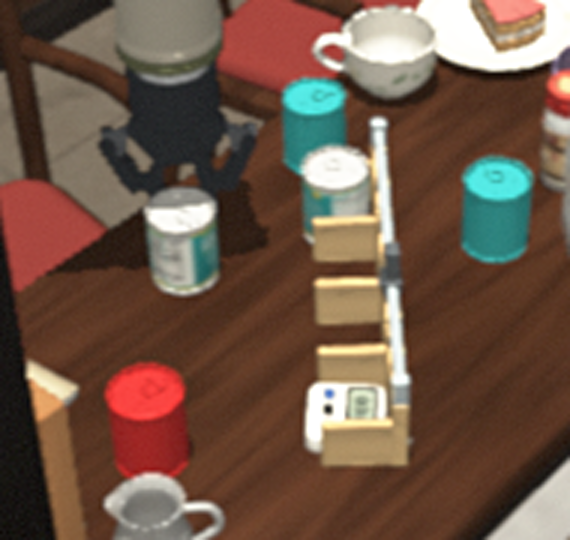

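The tin at (183,240) is upright and being pushed squarely between the two fingertips. I continue right to the bay 3 axis.

```bash
python3 -m crank '[[[3,-0.03,-0.8,0,0,0,0],[3,-0.03,-0.8,0,0,0,0],[3,-0.03,-0.8,0,0,0,0],[3,-0.03,-0.8,0,0,0,0],[3,-0.03,-0.8,0,0,0,0],[3,-0.03,-0.8,0,0,0,0],[3,-0.03,-0.8,0,0,0,0],[3,-0.03,-0.8,0,0,0,0],[3,-0.03,-0.8,0,0,0,0],[3,-0.03,-0.8,0,0,0,0],[3,-0.03,-0.8,0,0,0,0],[3,-0.03,-0.8,0,0,0,0],[3,-0.02,-0.6,0,0,0,0],[3,-0.02,-0.3,0,0,0,0],[3,0,0,0,0,0,0],[3,0,0,0,0,0,0]]]'; cat > t.py <<'E'
from h import *
st();p,_=shot('side');O,ex,ey=rack()
# lone tin top: white low-sat pixels, lid plane z=.072
hsv=cv2.cvtColor(p,cv2.COLOR_RGB2HSV);m=((hsv[...,2]>100)&(hsv[...,1]<70)).astype(np.uint8)
for c in cv2.findContours(m,0,1)[0]:
    if cv2.contourArea(c)<60: continue
    x,y,w,h=cv2.boundingRect(c)
    if 225<x+w/2<345 and 220<y<330:
        P=onz('side',x+w/2-.5,y+.0,.072);print((x,y,w,h),'back-edge rack',np.round(1e3*np.array([(P-O)@ex,(P-O)@ey])))
E
python3 t.py
```

```text
clock: 19.77
position: [0.4811, -0.0036, 0.0243]
ee_rot: [0.718, 0.696, -0.0, 0.0]
ft_force: [0.4, 0.5, 0.1]
grip_width: 0.351
grasp_force: 0.0
t 19.775 rackxy mm [-138.6   -1.    24.3] P [ 0.4811 -0.0036  0.0243] F [0.4 0.5 0.1] yaw_y-rack_y 89.9 tool z [-0. -0. -1.] w 0.351 q [-0.5   0.27  0.46  2.06 -0.16  0.84  0.02]
(219, 302, 17, 13) back-edge rack [-229. -114.]
(311, 271, 36, 60) back-edge rack [  6. -20.]
(256, 270, 25, 38) back-edge rack [-139.  -10.]
(310, 228, 23, 27) back-edge rack [ -6. 147.]
```

The tin's far edge measures rack (-139,-10), so its centre is at about (-139,-39), on the bay 3 axis. I'll move round behind it.

```bash
python3 -m crank '[[[3,0,1,0,0,0,0],[3,0,2,0,0,0,0],[3,0,0,3,0,0,0],[3,0,0,3,0,0,0],[3,0,0,3,0,0,0],[3,-2,0,0,0,0,9],[3,-2,-1.6,0,0,0,9],[3,-1.8,-2.5,0,0,0,9],[3,0,-2.5,0,0,0,9],[3,0,0,0,0,0,9],[3,0,0,0,0,0,9],[3,0,0,0,0,0,9],[3,0,0,0,0,0,9],[3,0,0,0,0,0,9],[3,0,0,0,0,0,9],[3,0,0,0,0,0,0],[3,0,0,0,0,0,0]]]'; python3 t.py
```

```text
clock: 21.95
position: [0.4232, -0.0394, 0.1144]
ee_rot: [0.017, 1.0, 0.0, 0.0]
ft_force: [0.7, -0.1, -0.0]
grip_width: 0.35
grasp_force: 0.0
t 21.95 rackxy mm [-195.3  -38.6  114.4] P [ 0.4232 -0.0394  0.1144] F [ 0.7 -0.1 -0. ] yaw_y-rack_y 0.1 tool z [ 0.  0. -1.] w 0.35 q [-0.54 -0.03  0.52  2.13  0.02  1.04  1.51]
(219, 302, 17, 13) back-edge rack [-229. -114.]
(311, 271, 36, 60) back-edge rack [  6. -20.]
(257, 269, 25, 39) back-edge rack [-137.   -6.]
(231, 238, 10, 15) back-edge rack [-228.  116.]
(310, 228, 24, 33) back-edge rack [ -5. 147.]
```

```bash
python3 -m crank '[[[3,0,0,-3,0,0,0],[3,0,0,-3,0,0,0],[3,0,0,-2,0,0,0],[3,0,0,-1,0,0,0],[3,0,0,0,0,0,0],[3,0.6,-0.02,0,0,0,0],[3,0.6,-0.02,0,0,0,0],[3,0.6,-0.02,0,0,0,0],[3,0.6,-0.02,0,0,0,0],[3,0.8,-0.03,0,0,0,0],[3,0.8,-0.03,0,0,0,0],[3,0.8,-0.03,0,0,0,0],[3,0.8,-0.03,0,0,0,0],[3,0.8,-0.03,0,0,0,0],[3,0.8,-0.03,0,0,0,0],[3,0,0,0,0,0,0]]]'; python3 t.py; python3 - <<'E'
from h import *
p,_=load('side');cv2.imwrite('pics/c8.png',cv2.resize(p[190:350,220:380,::-1],None,fx=3.7,fy=3.7,interpolation=cv2.INTER_CUBIC))
E
```

```text
clock: 24.0
position: [0.4959, -0.0424, 0.0244]
ee_rot: [0.016, 1.0, -0.0, 0.0]
ft_force: [-0.1, -0.0, -0.2]
grip_width: 0.352
grasp_force: 0.0
t 24.0 rackxy mm [-122.5  -39.3   24.4] P [ 0.4959 -0.0424  0.0244] F [-0.1 -0.  -0.2] yaw_y-rack_y -0.1 tool z [ 0.001 -0.    -1.   ] w 0.352 q [-0.46  0.31  0.52  2.03 -0.2   0.85  1.7 ]
(220, 302, 16, 13) back-edge rack [-228. -114.]
(311, 272, 36, 59) back-edge rack [  6. -24.]
(278, 269, 25, 39) back-edge rack [-86.  -9.]
(268, 268, 8, 15) back-edge rack [-131.   -3.]
(310, 228, 24, 27) back-edge rack [ -5. 147.]
```

View pics/c8.png

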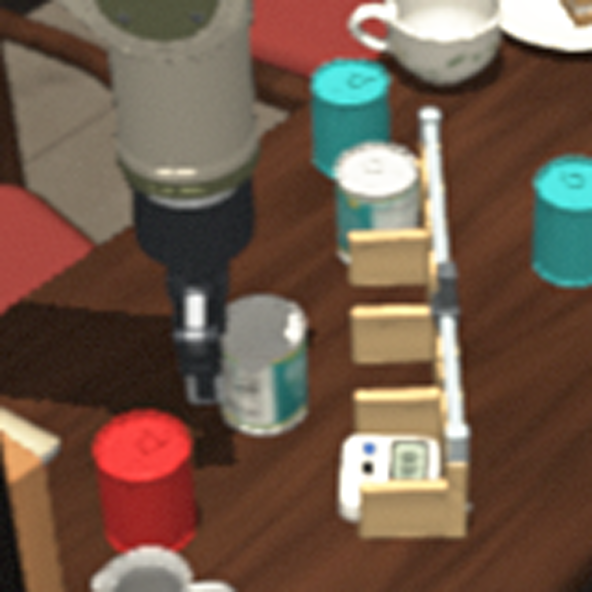

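The tin at (263,365) is upright, seated against the fingers and aligned with bay 3, with its centre at about (-86,-38) in rack mm. I push it in.

```bash
python3 -m crank '[[[3,0.8,-0.03,0,0,0,0],[3,0.8,-0.03,0,0,0,0],[3,0.8,-0.03,0,0,0,0],[3,0.8,-0.03,0,0,0,0],[3,0.8,-0.03,0,0,0,0],[3,0.8,-0.03,0,0,0,0],[3,0.8,-0.03,0,0,0,0],[3,0.8,-0.03,0,0,0,0],[3,0.6,-0.02,0,0,0,0],[3,0.6,-0.02,0,0,0,0],[3,0.3,0,0,0,0,0],[3,0.2,0,0,0,0,0],[3,0,0,0,0,0,0]]]'; python3 -c "from h import *;st()"
```

```text
clock: 25.68
position: [0.5762, -0.0451, 0.0243]
ee_rot: [0.016, 1.0, 0.0, 0.0]
ft_force: [-0.6, -0.3, -1.1]
grip_width: 0.35
grasp_force: 0.0
t 25.675 rackxy mm [-42.1 -39.3  24.3] P [ 0.5762 -0.0451  0.0243] F [-0.6 -0.3 -1.1] yaw_y-rack_y -0.1 tool z [ 0.  0. -1.] w 0.35 q [-0.4   0.47  0.49  1.82 -0.27  0.92  1.75]
```

Creep 2 mm per step until the back is felt.

```bash
for i in 1; do :; done; python3 -m crank '[[[3,0.2,0,0,0,0,0],[3,0.1,0,0,0,0,0],[3,0,0,0,0,0,0]]]'; python3 -m crank '[[[3,0.1,0,0,0,0,0],[3,0.1,0,0,0,0,0],[3,0,0,0,0,0,0]]]'; python3 -c "from h import *;st()"
```

```text
clock: 26.05
position: [0.5792, -0.0451, 0.0244]
ee_rot: [0.016, 1.0, 0.0, 0.0]
ft_force: [-0.1, -0.4, -0.8]
grip_width: 0.351
grasp_force: 0.1
clock: 26.42
position: [0.5812, -0.0451, 0.0243]
ee_rot: [0.016, 1.0, 0.0, 0.0]
ft_force: [-0.6, 0.4, -0.6]
grip_width: 0.35
grasp_force: 0.2
t 26.425 rackxy mm [-37.1 -39.1  24.3] P [ 0.5812 -0.0451  0.0243] F [-0.6  0.4 -0.6] yaw_y-rack_y -0.1 tool z [ 0.  0. -1.] w 0.35 q [-0.4   0.48  0.49  1.8  -0.27  0.93  1.75]
```

```bash
python3 -m crank '[[[3,0.1,0,0,0,0,0],[3,0.1,0,0,0,0,0],[3,0,0,0,0,0,0]]]'|grep -E 'pos|ft'; python3 -m crank '[[[3,0.1,0,0,0,0,0],[3,0,0,0,0,0,0]]]'|grep -E 'pos|ft'
```

```text
position: [0.5816, -0.0452, 0.024]
ft_force: [-8.7, 0.2, 5.6]
position: [0.5817, -0.0451, 0.0239]
ft_force: [-14.0, 0.5, 9.1]
```

It is firmly against the back at 14 N, at the expected position. I back straight out, lift clear and check.

```bash
python3 -m crank '[[[3,-0.3,0.01,0,0,0,0],[3,-1,0.03,0,0,0,0],[3,-3,0.1,0,0,0,0],[3,-3,0.1,0,0,0,0],[3,-3,1,3,0,0,0],[3,-3,1,3,0,0,0],[3,-3,3,3,0,0,0],[3,-1,5,2,0,0,0],[3,0,5,0,0,0,0],[3,0,5,0,0,0,0],[3,0,5,0,0,0,0],[3,0,4,0,0,0,0],[3,0,0,0,0,0,0],[3,0,0,0,0,0,0]]]'; python3 - <<'E'
from h import *
st();t,_=shot('top')
cv2.imwrite('pics/c9.png',cv2.resize(t[205:325,265:425,::-1],None,fx=5,fy=5,interpolation=cv2.INTER_CUBIC))
E
```

```text
clock: 28.8
position: [0.4111, 0.2464, 0.1342]
ee_rot: [0.016, 1.0, -0.0, 0.0]
ft_force: [0.3, 0.3, 0.2]
grip_width: 0.35
grasp_force: 0.0
t 28.8 rackxy mm [-216.8  246.6  134.2] P [0.4111 0.2464 0.1342] F [0.3 0.3 0.2] yaw_y-rack_y -0.1 tool z [ 0. -0. -1.] w 0.35 q [-0.89  0.09  0.26  1.97 -0.03  1.09  0.93]
```

View pics/c9.png

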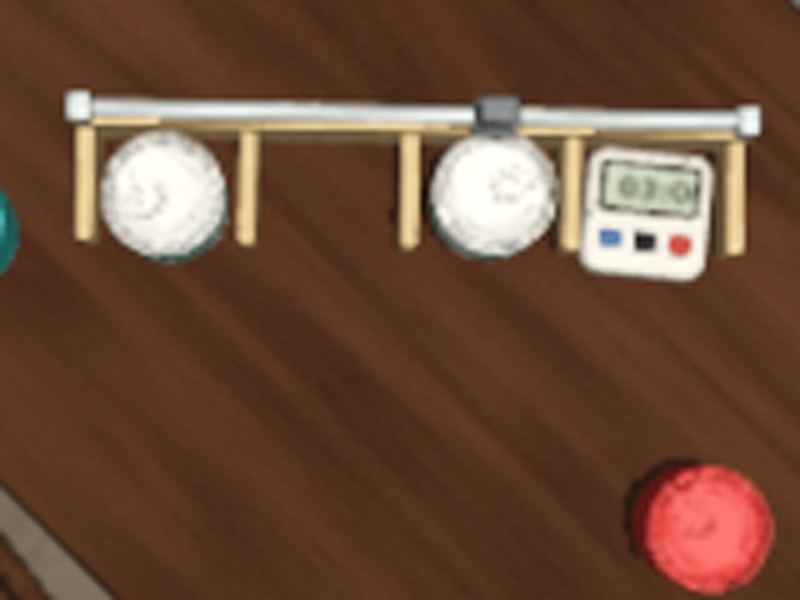

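The lone tin at (493,195) is fully home in bay 3, and the pointer above it at (498,116) hasn't moved. The stock tin, timer and red tin are where they were.

```bash
python3 -c "from workcell import job;print(job.hand_in())"
```

```text
the job is handed in; nothing more can be done
None
```

The pointer is at the middle of the third bay, the lone tin is fully home against the back of that bay, and I handed the job in at about 29 s on the robot's clock.

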